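# Clear a traveller at the passport desk

### The arm

A 6-joint arm with a two-finger parallel gripper is mounted at the origin on the work surface. World frame = base frame: x ahead of the robot, y to its left, z up, the work surface at z = 0. Lengths are in m, angles in rad, forces in N, time in s.
With the tool pointing down it reaches from about 0.25 to 0.775 m from the base axis. Payload 8.9 kg.
Tool frame: the origin (TCP) lies between the finger pads; the fingertips stand 22 mm ahead of it and the grasp point (between the pads) lies 3 mm ahead of it (ctrl.tcp_to_tips is the z of the fingertips in the tool frame, in m); z points along the fingers, x is the direction in which the jaws open and shut, and the axes are right-handed (so a half turn about z gives the same grasp; the last joint's range is limited). The gripper opens to 85 mm and grips with 20 to 120 N. Pads are 22 mm wide; open, the fingers measure 114 mm over their backs; the gripper's body (76 mm by 85 mm) begins 54 mm behind the grasp point. The pads swing forward as they close: fully open they stand 13 mm farther back than shut.
Start: joints at [-1.456, 0.291, -0.153, 1.127, 0, 1.431], TCP at [0.132, -0.508, 0.253] pointing down, gripper open.
Joint ranges: [-2.52, 2.52], [-0.91, 1.74], [-1.3, 1.37], [-1.96, 2.02], [-1.52, 1.47], [-3.14, 3.14]. Speed limits (rad/s): [2.22, 2.22, 2.79, 3.14, 3.14, 3.14].

### API

Orientations are given as [roll, pitch, yaw] about the fixed x, y, z axes, in that order (R = Rz(yaw) Ry(pitch) Rx(roll)).
In Python, from cell import ctrl, cams gives the robot as it stands.
- The arm moves only by the tool servo_tool, never from a script. Its argument "motion" is a list of rows, each a list of 5 numbers: the shift along the tool's x, y, z in m, then the turn about the tool's z in degrees, then the closure in counts, from 0 (fully open) to 255 (shut). In form: [[tx, ty, tz, spin, hand], ...]. A call has exactly 10 rows; each row shifts and turns the commanded pose from where the row before left it, along the tool's axes as they then stand; what a row does not reach is not made up. A row lasts 1/10 s, in which the tool goes at most 50 mm and 8.59 degrees, less where a joint would pass 70% of its speed; a pose out of reach is approached as far as the arm can. A call is refused whole if a number of a shift passes 0.05 or a number of a turn 8.59, either way. A call with a gripper value outside its range is refused whole. The fingers move at their own pace and stop on an object; the grip force is fixed at half the most. Time passes only in rows, so rows that do not move let the fingers close, or fill a call up. It gives the time, the measured TCP pose, the force and the opening at its end, in the units of the state.
- ctrl.state(): the state, without advancing time (a new reading comes with each control period).
- cams.camera(name): name is "side" or "top"; returns the picture (400x640x3 uint8, red, green, blue); there is no depth.
- cams.camera_params(name): a dict with "fx", "fy", "cx", "cy" (pixels), "R" (3x3) and "t" (3): a world point X has camera coordinates R X + t. Camera axes: x right, y down, z forward; pixel columns grow to the right and rows downward; lengths in m; the calibration is good to about 2 mm. A picture is of the moment at which its call begins. camera_params takes no time and is no camera call.
- ctrl.close_job(): hands the job in, once; it reports no verdict.
The state is a dict: "time_s": time; "q": joint angles; "joint_velocities": joint speeds; "tau": joint torques, N m; "eef_pos": TCP position; "orientation": TCP orientation; "wrist_force": force on the tool from outside, world axes, zero at the start; "wrist_torque": the same for the moment, N m; "width": opening from 0.0 (shut) to 1.0 (fully open).
Only numpy, scipy, OpenCV 4.12 (cv2) and the standard library are available. Lean on these libraries where they do the work, as an engineer would, in place of code of your own. Each camera call takes 0.05 s, during which the arm holds its last target. There are 200 camera calls.

### The job

Clear the next traveller by pressing with the fingertips, picking nothing up: first switch on the document lamp by pressing the raised end of the big rocker fully over, then press the head of the stamp standing on the open passport all the way down and let it come up again. Last, press the long bar key of the gate control fully down and finish while still holding it down, so that the gate stays open. Leave the stamp standing where it is, and do not press the two round keys or the spare stamp or disturb the other things on the desk.

Things in the scene. Friction and masses are not known exactly. Their poses are not given: they have to be found in the camera images.
- switch_box: document lamp switch: white desk box fixed to the desk, 104 (its x) x 66 (its y) x 36 high, carrying one large grey rocker, 80 x 46. Origin: centre of its underside. It may stand turned by up to about 1.3 rad either way. The rocker's hinge lies along the box's y axis, 44 above the desk, over the box's centre. The rocker is V-shaped: the half towards the box's -x lies level at first (its top 44 above the desk), the half towards +x rises outwards, its outer end about 12 higher
- rocker (a joint): rocker angle in rad: about 0 (up to 0.03) = lamp off, +x half raised; 0.32 = lamp on, fully over, the +x half level with its top 44 above the desk and the other half raised. It turns against a friction of 0.08 N m (about 3 N at the raised end) and stays where it is left
- rocker_raised_end (a point): point on the top face of the rocker's (at first) raised half, 30 from the hinge, mid-width; moves with the rocker: about 53 above the desk when off, 44 when on
- passport: open passport lying flat, fixed to the desk, 178 (its x) x 127 (its y), 4 thick. Origin: centre of its underside
- stamp: the stamp: self-inking stamp standing loose on the open passport, 0.26 kg, grey foot 64 (its x) x 46 (its y), total height 84 above the page, with a dark grey head (upper part) that is pressed down. Origin: centre of its underside, z up
- stamp_head (a joint): how far the stamp's head is pressed, m: 0 = up, 0.012 = fully down. A spring returns it: about 3 N to start, 8 N fully down
- stamp_top (a point): centre of the flat top of the stamp's head (46 x 34, long side along the stamp's x), 84 above the page when up (88 above the desk); moves with the head
- spare_stamp_head (a joint): how far the spare stamp's head is pressed, m: 0 = up (leave it so), 0.012 = fully down
- gate_box: gate control: grey box fixed to the desk, 104 (its x) x 150 (its y) x 38 high, with a long white bar key on its -x side (centre 24 from the box's centre) and two small round white keys (22 dia, 6 proud) on its +x side at x +30, y +35 and -35. Origin: centre of its underside
- bar_key (a joint): how far the bar key is pressed, m: 0 = up, 0.008 = fully down against its stop. A spring returns it: about 2 N to start, 7 N fully down
- bar_top (a point): centre of the top of the bar key (32 along the box's x, 96 along its y), 52 above the desk when up, 44 when down; moves with the key
- round_key_a (a joint): how far the round key at the box's +y end is pressed, m: 0 = up (leave it so), 0.003 = down
- round_key_b (a joint): how far the round key at the box's -y end is pressed, m: 0 = up (leave it so), 0.003 = down
- spare_stamp: the spare stamp: same shape and size as the stamp, loose, standing on the bare desk beyond the work; leave it alone. Origin: centre of its underside
- glue_stick: glue stick standing upright, loose, 28 dia x 81 high, between the task's things; origin centre of underside
- clip_tin: round steel tin, loose, 40 dia x 30 high, between the task's things; origin centre of underside
- stapler: black stapler lying near the robot, loose, 145 x 36 x 56 high; origin centre of underside
- ink_pad: flat ink pad box lying near the robot, loose, 70 x 110 x 16 high; origin centre of underside
- pen_cup: dark steel cup with pens, loose, 72 dia, 155 high with pens, at the far side; origin centre of underside
- passport_pile: pile of three closed passports, loose, 92 x 130 x 15 high, at the far side; origin centre of underside

How it is judged:
On the way, in this order (a step that is already met when the one before it is completed fails the run):
1. the rocker is pressed over: document lamp on (value of joint rocker above 0.27 rad), for 0.1 s.
2. the stamp on the passport is pressed fully down by the fingers, standing upright on the page (value of joint stamp_head above 0.0095 m and contact force between the fingers and stamp above 1.5 N and angle between stamp's own z axis and vertical below 0.1 rad and z of stamp in the frame of passport below 0.008 m and distance of stamp from where it was at the start of the episode below 0.02 m), for 0.1 s.
3. the stamp is up again and the bar key is pressed fully down by the fingers (value of joint stamp_head below 0.003 m and value of joint bar_key above 0.006 m and contact force between the fingers and gate_box above 1.5 N), for 0.2 s.
At the end, for the whole second after the job is handed in: Rocker over 0.27 rad; stamp head up (under 3 mm), stamp at rest, upright (0.1 rad), on the passport within 20 mm of its start; bar key held by the fingers over 6 of 8 mm with over 1.5 N through the last second; round keys and spare stamp up; other loose things within 30 mm (all of step 3 and value of joint rocker above 0.27 rad and angle between stamp's own z axis and vertical below 0.1 rad and z of stamp in the frame of passport below 0.008 m and distance of stamp from where it was at the start of the episode below 0.02 m and linear speed of stamp below 0.02 m/s and value of joint each of round_key_a, round_key_b below 0.0015 m and value of joint spare_stamp_head below 0.003 m and distance of each of spare_stamp, glue_stick, clip_tin, stapler, ink_pad, pen_cup, passport_pile from where it was at the start of the episode below 0.03 m); the arm keeps its last pose, push and grip.
It fails at once if the stamp is lifted, carried, slid away (over 25 mm) or tipped (z of stamp in the frame of passport above 0.012 m or distance of stamp from where it was at the start of the episode above 0.025 m or angle between stamp's own z axis and vertical above 0.3 rad).
It fails at once if the stamp or the bar key is pressed while the lamp is still off (value of joint rocker below 0.16 rad and (value of joint stamp_head above 0.006 m or value of joint bar_key above 0.004 m)).
It fails at once if the bar key is pressed while the stamp is still down (value of joint stamp_head above 0.006 m and value of joint bar_key above 0.004 m).
It fails at once if a round key or the spare stamp is pressed (value of joint any of round_key_a, round_key_b above 0.002 m or value of joint spare_stamp_head above 0.005 m).
It fails at once if another thing on the desk is shifted over 40 mm, lifted or tipped (distance of any of spare_stamp, glue_stick, clip_tin, stapler, ink_pad, pen_cup, passport_pile from where it was at the start of the episode above 0.04 m or height (world z) of any of spare_stamp, glue_stick, clip_tin, stapler, ink_pad, pen_cup, passport_pile above 0.015 m or angle between any of spare_stamp, glue_stick, clip_tin, stapler, ink_pad, pen_cup, passport_pile's own z axis and vertical above 0.4 rad).
It also fails if it takes over 48 s, if anything falls off the work surface, if the arm or the gripper's body presses on something with over 40 N, if the wrist force passes 120 N, or if a joint passes its speed limit or range.

## Working session

There is one attempt and no reset: what is moved stays moved. The work goes in short steps, Python scripts to look and compute and a tool call to move; the robot and the scene stay as the last step left them, time stands still between calls to the robot, and variables do not carry over. Pictures are saved under pics/ and viewed, about 8 in all and at most 12, crops included, and the job is handed in when it is done.

Besides the shell and the picture viewer there is one more tool, called after ">>>" as name(argument=value, ...), one argument or row to a line, values as JSON. servo_tool: Moves the arm, as the interface text tells. Its arguments: {"type":"object","properties":{"motion":{"type":"array"}},"required":["motion"]}

```bash
mkdir -p pics; cat > h.py <<'E'
import numpy as np, cv2
from cell import ctrl, cams
def ray(n,u,v,z):
    p=cams.camera_params(n);R=np.array(p["R"]);t=np.array(p["t"])
    d=R.T@np.array([(u-p["cx"])/p["fx"],(v-p["cy"])/p["fy"],1]);c=-R.T@t
    return (c+d*(z-c[2])/d[2])
def proj(n,X):
    p=cams.camera_params(n);x=np.array(p["R"])@np.array(X)+np.array(p["t"])
    return np.array([p["fx"]*x[0]/x[2]+p["cx"],p["fy"]*x[1]/x[2]+p["cy"]])
def snap(n,f):
    im=np.array(cams.camera(n));cv2.imwrite('pics/'+f,im[:,:,::-1]);return im
E
python3 - <<'E'
from h import *
for n in("top","side"):
    snap(n,n+"0.png");p=cams.camera_params(n);print(n,p["fx"],-np.array(p["R"]).T@np.array(p["t"]))
s=ctrl.state();print(s,ctrl.tcp_to_tips)
E
```

```text
top 402.66404696054656 [ 0.48411142 -0.0031344   0.93716251]
side 373.2487417030804 [ 0.41156094 -0.68913119  0.61970804]
{'time_s': 0.1, 'q': array([-1.45630004e+00,  2.91229868e-01, -1.54019040e-01,  1.12671539e+00,
       -2.07553811e-05,  1.43154564e+00]), 'joint_velocities': array([ 3.94070331e-04, -1.26826324e-03,  2.12000906e-03, -3.83790068e-05,
        1.28720614e-03,  1.38713197e-03]), 'tau': array([ 1.62570363e-03, -5.37978995e+01,  3.31917858e+01,  9.32891679e-03,
       -2.29550697e-04,  2.44727843e-06]), 'eef_pos': array([ 0.1317734 , -0.50782289,  0.25279852]), 'orientation': array([-3.14145109e+00,  1.15954704e-03, -1.31704926e+00]), 'wrist_force': array([-0.11180354, -0.27698663,  0.07707124]), 'wrist_torque': array([ 0.01026184,  0.0190548 , -0.00442583]), 'width': 0.9997887829918392} 0.022
```

View pics/top0.png

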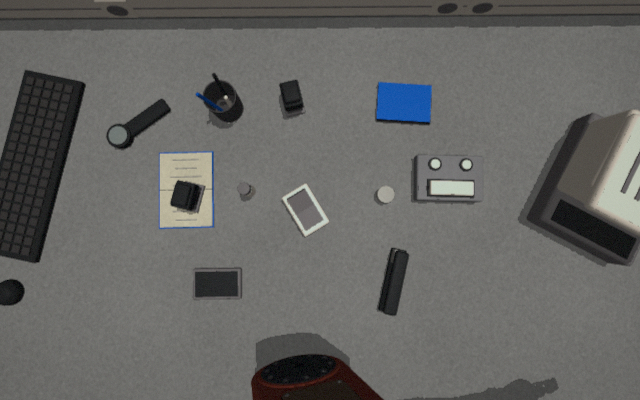

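View pics/side0.png

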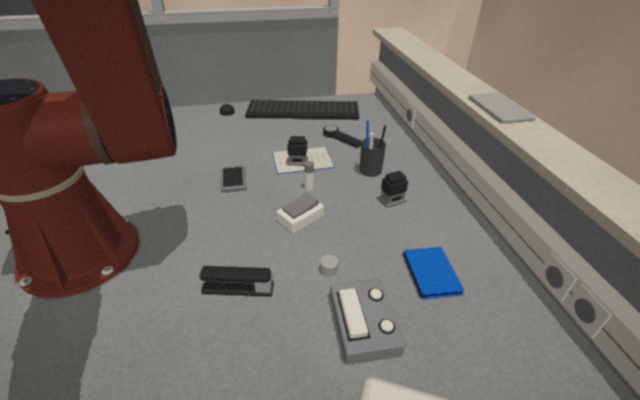

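The top picture shows the stamp on the passport near (186,195), the switch near (305,210), the gate control near (449,178), the glue stick at (246,190) and the tin at (385,195). The arm stands clear of the work. I'll make one composite of enlarged crops for detail.

```bash
python3 - <<'E'
from h import *
t=cv2.imread('pics/top0.png');s=cv2.imread('pics/side0.png')
def c(im,u,v,w,h,W,H):
    return cv2.resize(np.clip(im[v:v+h,u:u+w].astype(float)*1.5,0,255).astype(np.uint8),(W,H),interpolation=cv2.INTER_CUBIC)
a=np.hstack([c(t,275,175,60,70,300,350),c(t,155,145,65,90,250,350),c(t,410,148,80,60,250,350*1)])
b=np.hstack([c(s,270,185,60,50,400,250),c(s,265,125,75,50,400,250)])
cv2.imwrite('pics/comp.png',np.vstack([a,b]))
E
```

```text
(no output)
```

View pics/comp.png

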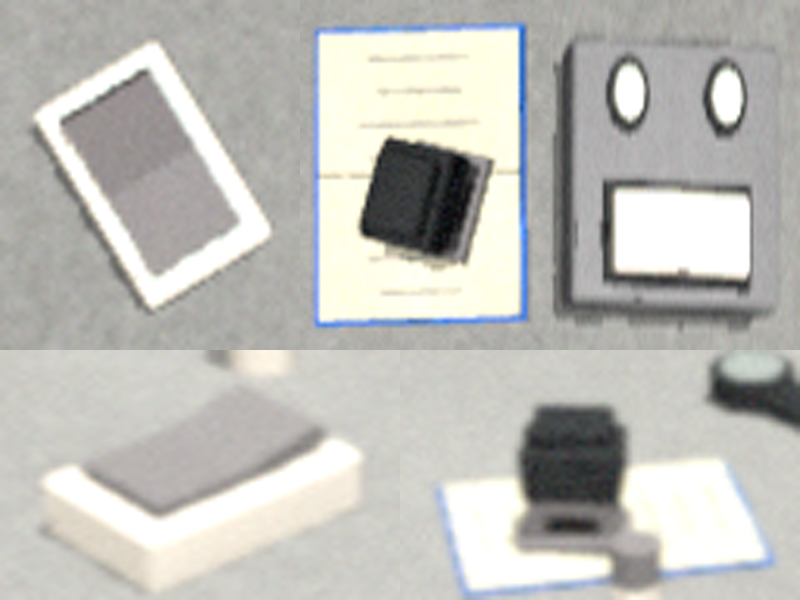

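```bash
python3 - <<'E'
from h import *
np.set_printoptions(precision=4,suppress=True)
sw=np.array([ray("top",275+u/5,175+v/5,.036)[:2] for u,v in[(35,118),(155,42),(270,232),(152,308)]])
print("sw",sw,sw.mean(0),[np.linalg.norm(sw[i]-sw[i-1]) for i in range(4)])
d=(sw[:2].mean(0)-sw[2:].mean(0));d/=np.linalg.norm(d);c=sw.mean(0);n=np.array([-d[1],d[0]])
print("dir",d,np.arctan2(d[1],d[0]),"raised",c+30*d/1e3)
f=lambda u,v,z:ray("top",155+(u-300)/3.846,145+v/3.889,z)[:2]
st=np.array([f(u,v,.088) for u,v in[(387,140),(433,150),(408,253),(360,235)]])
print("stamp",st,st.mean(0),[np.linalg.norm(st[i]-st[i-1]) for i in range(4)])
g=np.array([ray("top",410+(u-550)/3.125,148+v/5.833,.052)[:2] for u,v in[(612,188),(750,190),(750,278),(612,272)]])
print("gate",g,g.mean(0),[np.linalg.norm(g[i]-g[i-1]) for i in range(4)])
print("glue",ray("top",246,187,.08)[:2],"tin",ray("top",385,195,.03)[:2])
# overlay check: both hypotheses on side
s=cv2.imread('pics/side0.png');t=cv2.imread('pics/top0.png')
def dot(X,col):
    for n_,im in(("side",s),("top",t)):
        cv2.circle(im,tuple(np.round(proj(n_,X)*8).astype(int)),6,col,-1,shift=3)
for k in(-1,1):
    e=c+.04*d
    dot([*(e+k*.023*n),.056],(0,0,255)); dot([*(c-.04*d+k*.023*n),.044],(0,255,0))
dot([*st.mean(0),.088],(0,0,255))
for p in st: dot([*p,.088],(0,255,255))
for p in g: dot([*p,.052],(0,0,255))
a=cv2.resize(s[120:240,265:425],(800,600))[:,:400];b=cv2.resize(s[120:350,265:425],(400,575),interpolation=2)
o=cv2.resize(t[140:240,150:350],(800,400),interpolation=2)
q=np.hstack([cv2.resize(s[130:170,270:330],(300,200),interpolation=2),cv2.resize(s[185:235,270:330],(240,200),interpolation=2),cv2.resize(s[275:360,325:410],(260,200),interpolation=2)])
cv2.imwrite('pics/chk.png',np.vstack([o,q]))
E
```

```text
sw [[ 0.5352  0.0792]
 [ 0.5689  0.0251]
 [ 0.4832 -0.0255]
 [ 0.4499  0.0274]] [0.5093 0.0265] [np.float64(0.09974129503858042), np.float64(0.06365943364142738), np.float64(0.09956064943409217), np.float64(0.06250013139380284)]
dir [0.8577 0.5141] 0.5399286603407185 raised [0.535 0.042]
stamp [[0.5718 0.2951]
 [0.5661 0.2697]
 [0.5102 0.2827]
 [0.5202 0.3091]] [0.5421 0.2892] [np.float64(0.053439650818617325), np.float64(0.02598307728796447), np.float64(0.057353409414070466), np.float64(0.028231763429139058)]
gate [[ 0.5717 -0.2491]
 [ 0.57   -0.3468]
 [ 0.5365 -0.3456]
 [ 0.5398 -0.2482]] [ 0.5545 -0.2974] [np.float64(0.03190615419519743), np.float64(0.09771674829775873), np.float64(0.033435305983887345), np.float64(0.09745687014190964)]
glue [0.5583 0.1519] tin [ 0.5414 -0.1529]
```

View pics/chk.png

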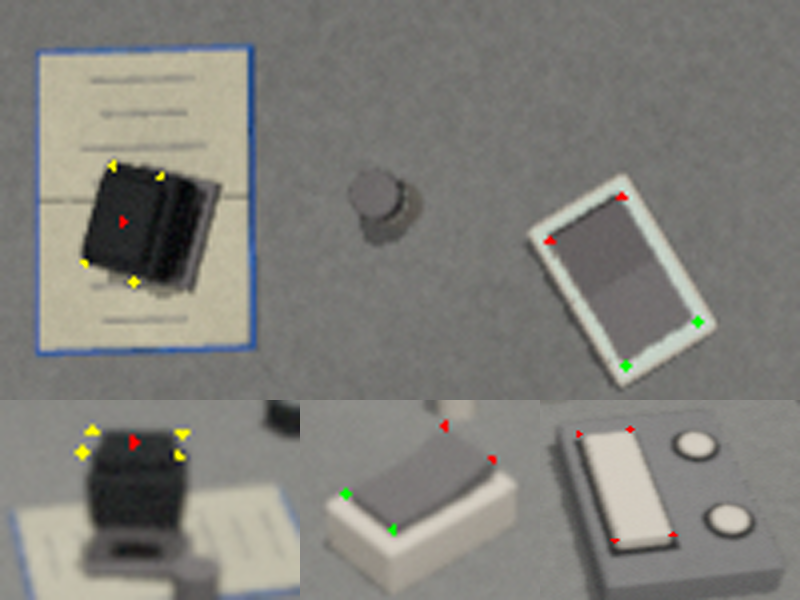

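The overlay shows the rocker's raised end is at the far, left side, with yaw about 0.54, and the bar key fits in both views. The stamp's top face isn't clear, so I'll enlarge it with more contrast.

```bash
python3 - <<'E'
from h import *
t=cv2.imread('pics/top0.png');s=cv2.imread('pics/side0.png')
g=lambda im,u,v,w,h:cv2.resize(np.clip((im[v:v+h,u:u+w].astype(float)/90)**.5*255,0,255).astype(np.uint8),(w*10,h*10),interpolation=cv2.INTER_CUBIC)
cv2.imwrite('pics/st.png',np.hstack([g(t,165,173,45,42),g(s,283,130,30,42)]))
E
```

```text
(no output)
```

View pics/st.png

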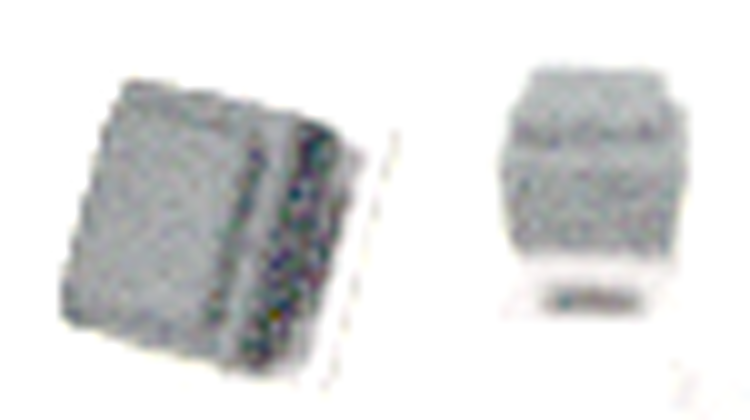

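```bash
python3 - <<'E'
from h import *
p=ray("top",180.8,193.8,.088);print(p,ray("side",297.7,139.3,.088),proj("side",p))
print(ray("top",175+0,183,.088)-ray("top",170.8,204,.088))
E
```

```text
[0.54454577 0.28798051 0.088     ] [0.54518485 0.28071367 0.088     ] [297.11549818 138.15017449]
[ 0.0443619  -0.00818536  0.        ]
```

The stamp top triangulates to about (0.5445, 0.286), and the two views agree within 7 mm. I'll close the hand and turn the tool to yaw +90°, so tool x = +y world, tool y = +x world and tool z is down.

>>> servo_tool(
  motion=[
    [0, 0, 0, -8.27, 255],
    [0, 0, 0, -8.27, 255],
    [0, 0, 0, -8.27, 255],
    [0, 0, 0, -8.27, 255],
    [0, 0, 0, -8.27, 255],
    [0, 0, 0, -8.27, 255],
    [0, 0, 0, -8.27, 255],
    [0, 0, 0, -8.27, 255],
    [0, 0, 0, -8.27, 255],
    [0, 0, 0, -8.27, 255],
  ],
)

```text
time_s: 1.1
eef_pos: [0.1318, -0.5079, 0.253]
orientation: [-3.141, -0.0, 0.132]
wrist_force: [-0.0, -0.1, 1.2]
width: 0.002
```

>>> servo_tool(
  motion=[
    [0, 0, 0, -8.27, 255],
    [0, 0, 0, -8.27, 255],
    [0, 0, 0, -8.27, 255],
    [0, 0, 0, -8.27, 255],
    [0, 0, 0, -8.27, 255],
    [0, 0, 0, -8.27, 255],
    [0, 0, 0, -8.27, 255],
    [0, 0, 0, -8.27, 255],
    [0, 0, 0, -8.27, 255],
    [0, 0, 0, -8.27, 255],
  ],
)

```text
time_s: 2.1
eef_pos: [0.1318, -0.508, 0.253]
orientation: [-3.142, -0.001, 1.576]
wrist_force: [0.1, -0.3, 0.1]
width: 0.0
```

>>> servo_tool(
  motion=[
    [0.0274, 0.02, 0, 0, 255],
    [0.0274, 0.02, 0, 0, 255],
    [0.0274, 0.02, 0, 0, 255],
    [0.0274, 0.02, 0, 0, 255],
    [0.0274, 0.02, 0, 0, 255],
    [0.0274, 0.02, 0, 0, 255],
    [0.0274, 0.02, 0, 0, 255],
    [0.0274, 0.02, 0, 0, 255],
    [0.0274, 0.02, 0, 0, 255],
    [0.0274, 0.02, 0, 0, 255],
  ],
)

```text
time_s: 3.1
eef_pos: [0.3326, -0.233, 0.2532]
orientation: [-3.141, -0.0, 1.57]
wrist_force: [0.5, -1.2, -0.5]
width: 0.0
```

>>> servo_tool(
  motion=[
    [0.0274, 0.02, 0, 0, 255],
    [0.0274, 0.02, 0, 0, 255],
    [0.0274, 0.02, 0, 0, 255],
    [0.0274, 0.02, 0, 0, 255],
    [0.0274, 0.02, 0, 0, 255],
    [0.0274, 0.02, 0, 0, 255],
    [0.0274, 0.02, 0, 0, 255],
    [0.0274, 0.02, 0, 0, 255],
    [0.0274, 0.02, 0, 0, 255],
    [0.0274, 0.02, 0, 0, 255],
  ],
)

```text
time_s: 4.1
eef_pos: [0.5329, 0.0408, 0.253]
orientation: [-3.141, 0.0, 1.57]
wrist_force: [-0.4, -1.0, 0.5]
width: 0.002
```

>>> servo_tool(
  motion=[
    [0, 0, 0.02, 0, 255],
    [0, 0, 0.02, 0, 255],
    [0, 0, 0.02, 0, 255],
    [0, 0, 0.02, 0, 255],
    [0, 0, 0.02, 0, 255],
    [0, 0, 0.02, 0, 255],
    [0, 0, 0.02, 0, 255],
    [0, 0, 0.005, 0, 255],
    [0, 0, 0, 0, 255],
    [0, 0, 0, 0, 255],
  ],
)

```text
time_s: 5.1
eef_pos: [0.5328, 0.0394, 0.109]
orientation: [3.141, 0.0, 1.57]
wrist_force: [1.1, 0.3, -0.6]
width: -0.002
```

Tips are at 0.087, clear of everything. Next I'll press slowly.

>>> servo_tool(
  motion=[
    [0, 0, 0.01, 0, 255],
    [0, 0, 0.01, 0, 255],
    [0, 0, 0.007, 0, 255],
    [0, 0, 0.004, 0, 255],
    [0, 0, 0.004, 0, 255],
    [0, 0, 0.004, 0, 255],
    [0, 0, 0.003, 0, 255],
    [0, 0, 0.002, 0, 255],
    [0, 0, 0, 0, 255],
    [0, 0, 0, 0, 255],
  ],
)

```text
time_s: 6.1
eef_pos: [0.533, 0.0396, 0.0658]
orientation: [3.14, -0.0, 1.57]
wrist_force: [-5.4, 2.4, 21.2]
width: -0.002
```

The hard stop was felt at tip height 43.8 mm, as expected for fully over. I'll lift and check with a picture.

>>> servo_tool(
  motion=[
    [0, 0, -0.01, 0, 255],
    [0, 0, -0.015, 0, 255],
    [0, 0, -0.02, 0, 255],
    [0, 0, -0.02, 0, 255],
    [0, 0, -0.02, 0, 255],
    [0, 0, -0.02, 0, 255],
    [0.02, 0, 0, 0, 255],
    [0.02, 0, 0, 0, 255],
    [0.02, 0, 0, 0, 255],
    [0.02, 0, 0, 0, 255],
  ],
)

```text
time_s: 7.1
eef_pos: [0.5322, 0.1199, 0.1693]
orientation: [-3.141, 0.001, 1.569]
wrist_force: [0.4, 0.6, -0.6]
width: 0.001
```

>>> servo_tool(
  motion=[
    [0.0166, 0.0011, 0, 0, 255],
    [0.0166, 0.0011, 0, 0, 255],
    [0.0166, 0.0011, 0, 0, 255],
    [0.0166, 0.0011, 0, 0, 255],
    [0.0166, 0.0012, 0, 0, 255],
    [0.0166, 0.0012, 0, 0, 255],
    [0.0166, 0.0012, 0, 0, 255],
    [0.0166, 0.0012, 0, 0, 255],
    [0.0166, 0.0012, 0, 0, 255],
    [0.0166, 0.0011, 0, 0, 255],
  ],
)

```text
time_s: 8.1
eef_pos: [0.5442, 0.2868, 0.1693]
orientation: [-3.142, 0.0, 1.57]
wrist_force: [0.3, -1.2, -0.2]
width: 0.005
```

>>> servo_tool(
  motion=[
    [0, 0, 0.01, 0, 255],
    [0, 0, 0.015, 0, 255],
    [0, 0, 0.015, 0, 255],
    [0, 0, 0.005, 0, 255],
    [0, 0, 0, 0, 255],
    [0, 0, 0, 0, 255],
    [0, 0, 0, 0, 255],
    [0, 0, 0, 0, 255],
    [0, 0, 0, 0, 255],
    [0, 0, 0, 0, 255],
  ],
)

```text
time_s: 9.1
eef_pos: [0.5442, 0.2854, 0.1246]
orientation: [3.141, -0.0, 1.57]
wrist_force: [0.1, 0.4, -0.7]
width: -0.002
```

```bash
python3 - <<'E'
from h import *
p=ctrl.state();print(p["eef_pos"],p["wrist_force"])
s=snap("side","s1.png")[:,:,::-1];t=snap("top","t1.png")[:,:,::-1]
g=lambda im,u,v,w,h,W,H:cv2.resize(np.clip((im[v:v+h,u:u+w].astype(float)/200)**.6*255,0,255).astype(np.uint8),(W,H),interpolation=cv2.INTER_CUBIC)
cv2.imwrite('pics/c1.png',np.hstack([g(s,265,100,75,150,300,600),g(t,150,130,200,150,500,600)]))
E
```

```text
[0.54424323 0.28543024 0.12455739] [ 0.07582589  0.44462107 -0.65218816]
```

View pics/c1.png

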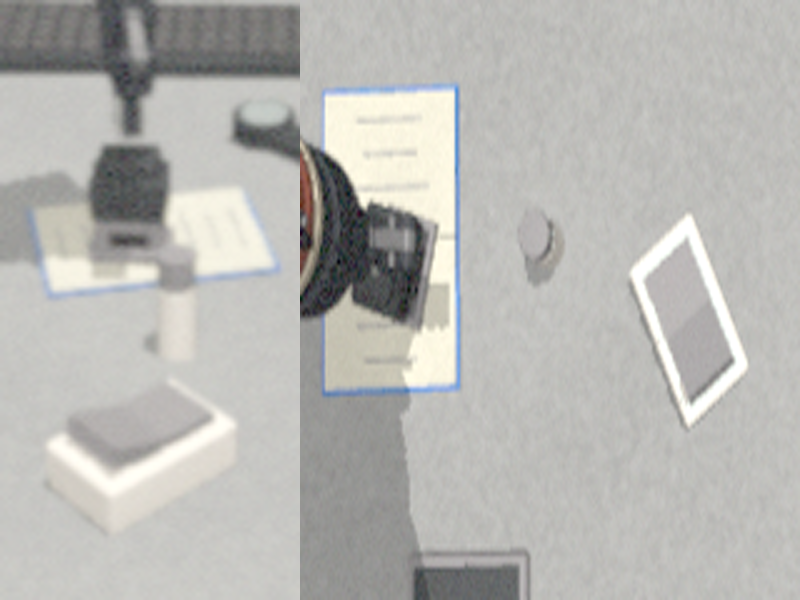

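The rocker now lies over, with its near half raised. The fingertips hang centred over the stamp head at about (131,130) in the crop. I'll press the stamp.

>>> servo_tool(
  motion=[
    [0, 0, 0.008, 0, 255],
    [0, 0, 0.005, 0, 255],
    [0, 0, 0.003, 0, 255],
    [0, 0, 0.003, 0, 255],
    [0, 0, 0.003, 0, 255],
    [0, 0, 0.003, 0, 255],
    [0, 0, 0.002, 0, 255],
    [0, 0, 0.0005, 0, 255],
    [0, 0, 0, 0, 255],
    [0, 0, 0, 0, 255],
  ],
)

```text
time_s: 10.2
eef_pos: [0.5441, 0.2854, 0.098]
orientation: [3.141, -0.0, 1.57]
wrist_force: [-4.9, -1.6, 14.9]
width: -0.0
```

Tips are at 76 mm with 15 N, so the head is fully down. I'll hold briefly, rise, then travel to the gate.

>>> servo_tool(
  motion=[
    [0, 0, 0, 0, 255],
    [0, 0, 0, 0, 255],
    [0, 0, -0.003, 0, 255],
    [0, 0, -0.004, 0, 255],
    [0, 0, -0.005, 0, 255],
    [0, 0, -0.01, 0, 255],
    [0, 0, -0.015, 0, 255],
    [0, 0, -0.015, 0, 255],
    [0, 0, -0.015, 0, 255],
    [0, 0, 0, 0, 255],
  ],
)

```text
time_s: 11.2
eef_pos: [0.5454, 0.2859, 0.166]
orientation: [3.138, -0.001, 1.57]
wrist_force: [0.7, -0.7, -1.2]
width: 0.001
```

>>> servo_tool(
  motion=[
    [-0.0291, 0.0005, 0, 0, 255],
    [-0.0291, 0.0005, 0, 0, 255],
    [-0.0291, 0.0005, 0, 0, 255],
    [-0.0291, 0.0005, 0, 0, 255],
    [-0.0291, 0.0005, 0, 0, 255],
    [-0.0291, 0.0005, 0, 0, 255],
    [-0.0291, 0.0005, 0, 0, 255],
    [-0.0291, 0.0005, 0, 0, 255],
    [-0.0291, 0.0005, 0, 0, 255],
    [-0.0291, 0.0005, 0, 0, 255],
  ],
)

```text
time_s: 12.2
eef_pos: [0.5485, -0.0067, 0.1632]
orientation: [-3.141, -0.0, 1.57]
wrist_force: [0.3, -0.1, 0.3]
width: 0.003
```

>>> servo_tool(
  motion=[
    [-0.0291, 0.0005, 0, 0, 255],
    [-0.0291, 0.0005, 0, 0, 255],
    [-0.0291, 0.0005, 0, 0, 255],
    [-0.0291, 0.0005, 0, 0, 255],
    [-0.0291, 0.0005, 0, 0, 255],
    [-0.0291, 0.0005, 0, 0, 255],
    [-0.0291, 0.0005, 0, 0, 255],
    [-0.0291, 0.0005, 0, 0, 255],
    [-0.0291, 0.0005, 0, 0, 255],
    [-0.0291, 0.0005, 0, 0, 255],
  ],
)

```text
time_s: 13.2
eef_pos: [0.5532, -0.2977, 0.163]
orientation: [-3.141, -0.001, 1.57]
wrist_force: [-0.6, 0.8, 0.9]
width: -0.002
```

>>> servo_tool(
  motion=[
    [0, 0, 0.01, 0, 255],
    [0, 0, 0.02, 0, 255],
    [0, 0, 0.02, 0, 255],
    [0, 0, 0.015, 0, 255],
    [0, 0, 0.005, 0, 255],
    [0, 0, 0, 0, 255],
    [0, 0, 0, 0, 255],
    [0, 0, 0, 0, 255],
    [0, 0, 0, 0, 255],
    [0, 0, 0, 0, 255],
  ],
)

```text
time_s: 14.2
eef_pos: [0.5538, -0.2967, 0.0943]
orientation: [3.141, 0.0, 1.57]
wrist_force: [0.9, -0.2, 0.1]
width: -0.002
```

```bash
python3 - <<'E'
from h import *
p=ctrl.state();print(p["eef_pos"],p["wrist_force"])
s=snap("side","s2.png")[:,:,::-1];t=snap("top","t2.png")[:,:,::-1]
g=lambda im,u,v,w,h,W,H:cv2.resize(np.clip((im[v:v+h,u:u+w].astype(float)/200)**.6*255,0,255).astype(np.uint8),(W,H),interpolation=cv2.INTER_CUBIC)
cv2.imwrite('pics/c2.png',np.hstack([g(s,315,225,100,150,400,600),np.vstack([g(t,150,140,100,75,400,300),g(s,265,120,100,75,400,300)])]))
E
```

```text
[ 0.5537589  -0.2967419   0.09430312] [ 0.85778478 -0.24409114  0.07235053]
```

View pics/c2.png

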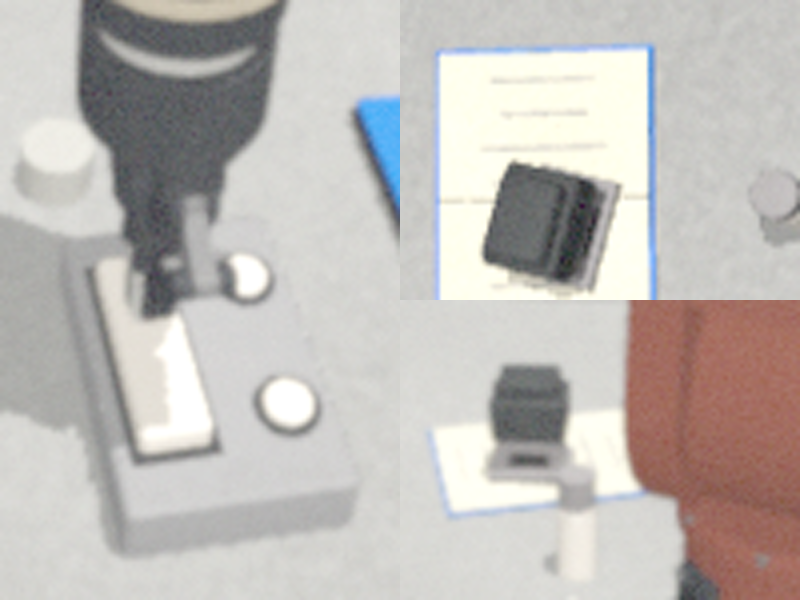

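The stamp is up in its place, and the fingertips are centred over the bar, clear of the round keys. I'll press the bar and hold it.

>>> servo_tool(
  motion=[
    [0, 0, 0.01, 0, 255],
    [0, 0, 0.007, 0, 255],
    [0, 0, 0.003, 0, 255],
    [0, 0, 0.003, 0, 255],
    [0, 0, 0.003, 0, 255],
    [0, 0, 0.002, 0, 255],
    [0, 0, 0.0013, 0, 255],
    [0, 0, 0, 0, 255],
    [0, 0, 0, 0, 255],
    [0, 0, 0, 0, 255],
  ],
)

```text
time_s: 15.3
eef_pos: [0.5531, -0.2963, 0.0659]
orientation: [-3.141, -0.0, 1.57]
wrist_force: [-7.7, 4.6, 18.9]
width: -0.0
```

>>> servo_tool(
  motion=[
    [0, 0, 0, 0, 255],
    [0, 0, 0, 0, 255],
    [0, 0, 0, 0, 255],
    [0, 0, 0, 0, 255],
    [0, 0, 0, 0, 255],
    [0, 0, 0, 0, 255],
    [0, 0, 0, 0, 255],
    [0, 0, 0, 0, 255],
    [0, 0, 0, 0, 255],
    [0, 0, 0, 0, 255],
  ],
)

```text
time_s: 16.3
eef_pos: [0.5531, -0.2963, 0.0659]
orientation: [-3.141, -0.0, 1.57]
wrist_force: [-7.7, 4.8, 18.3]
width: -0.001
```

```bash
python3 - <<'E'
from h import *
s=snap("side","s3.png")[:,:,::-1];t=snap("top","t3.png")[:,:,::-1]
g=lambda im,u,v,w,h,W,H:cv2.resize(np.clip((im[v:v+h,u:u+w].astype(float)/200)**.6*255,0,255).astype(np.uint8),(W,H),interpolation=cv2.INTER_CUBIC)
cv2.imwrite('pics/c3.png',np.hstack([g(s,315,225,100,150,400,600),np.vstack([g(t,150,75,200,150,400,300),g(s,225,120,200,150,400,300)])]))
p=ctrl.state();print(p["eef_pos"],p["wrist_force"])
E
```

```text
[ 0.55304765 -0.29629922  0.06592375] [-8.24994731  4.29799302 18.29840701]
```

View pics/c3.png

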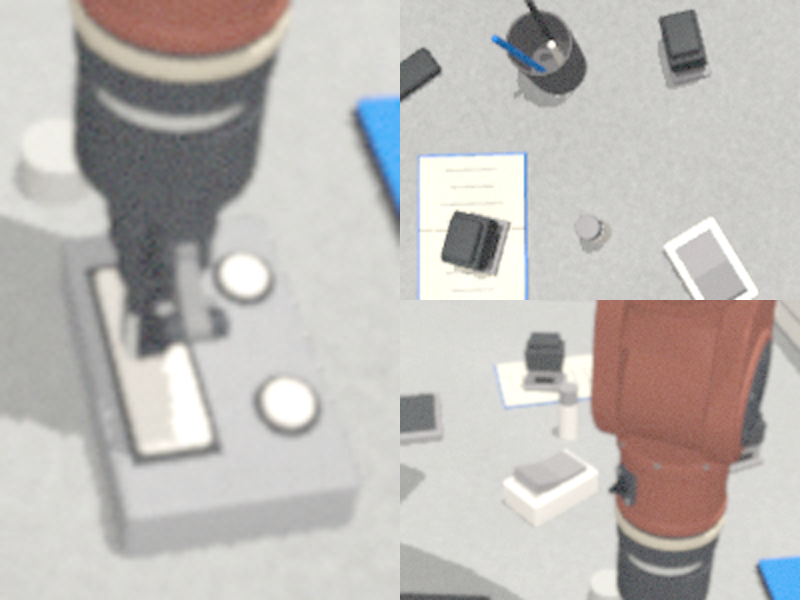

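The bar is down at its stop (tips at 43.9 mm, 18 N). The round keys are up, the stamp is up in place, the rocker is over and nothing else has moved. I'll hand in.

```bash
python3 -c "
from cell import ctrl
print(ctrl.close_job())"
```

```text
the job is handed in; nothing more can be done
None
```

I did all three presses in order and handed the job in at about 16.5 s, with the bar key still held down. The hand-in gives no verdict, so these are my own last checks:

| Step | Fingertip height at full press | Stop height given | Vertical push | Picture afterwards |
|---|---|---|---|---|
| Rocker | 43.8 mm | 44 mm | 21 N | Lies over, lamp-on side down |
| Stamp head | 76 mm | 76 mm | 15 N | Up again, standing in its place |
| Bar key (still held) | 43.9 mm | 44 mm | 18 N | Bar down, both round keys up |

- **Other things on the desk:** those visible in the last pictures, including the spare stamp, look untouched. I compared by eye and did not measure them again.
- **Disagreement:** the two cameras placed the stamp top about 7 mm apart in y. I pressed between the two, and the stamp stayed upright.
- **Sideways force:** the held bar also shows about 9 N sideways at the wrist, well under the limits.

No check failed.

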